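# Dock the earbud case in the third slot of the charging dock

### The job

The loose white earbud case stands in the front lane of the wooden charging dock, left of the slots: with a fingertip push it to the right along the lane behind the front rail, past the first and second slots, and then push it gently straight into the third slot (count every slot from the left, full or empty) until it is fully home against the contact at the back. Only push it: do not pinch it or pick it up, and do not push it into any other slot. Leave the two docked devices and the other things on the cabinet where they are.

Things in the scene. Friction and masses are not known exactly. Their poses are not given: they have to be found in the camera images.
- dock: Charging dock fixed to the cabinet top, 168 mm deep (x) by 320 mm wide (y). Origin: centre of its underside; x to its back, y to its left, z up. Wooden base, deck at z = 8 mm. Black parts: a block at the left, x from -11, y = +76 to +158, top z = 51 mm; right of it six slots between fins (tops z = 41 mm); behind all a housing, x from +44, top z = 51 mm.
- rail_left (a point): Left end of the front rail's top edge, at dock (-81, +160, +14) mm. The rail is 6 mm thick, 6 mm above the deck, and runs to dock y = -160 mm; lips as high close the lane's ends. The lane behind it is 67 mm deep: dock x = -78 mm to the fins' rounded noses at -11 mm.
- slot_1 (a point): Middle of the mouth of the first (leftmost) slot on the deck, at dock (-11, +60.5, +8) mm. Six equal slots, 31 mm wide, follow every 39 mm towards dock -y, between fins 8 mm thick; each is 55 mm deep (back wall at dock x = +44 mm) and open to the lane. One of slots 1 and 5 holds docked_case, the other power_bank; the rest are empty.
- case: The loose white earbud case: box 27 (its x) by 58 (its y) by 40 mm high, 0.05 kg, lid shut; origin: centre of its underside. It stands on the deck in the lane in front of the left block, its y along the dock's x, and can turn only a few degrees between rail and fins. Fully home its origin is at dock x = +15 mm, its near end 3 mm out of the slot: no finger need enter.
- spring_3 (a joint): Bowed steel strip on the left wall of slot 3 (every slot has one): bulges 6.5 mm into the slot, yields sideways. 0 m when free, about 0.002 with a case in. Presses with about 2 N and holds the case when it is let go; pushing a case in takes about 3 to 5 N.
- contact_3 (a joint): Sprung contact (0.5 N) in the back wall of slot 3: at 0 m it stands 3 mm out of the wall, grows as it is pressed back, 0.003 m when flush with the wall (case fully home).
- docked_case: A second earbud case, the same shape, already docked in the first or fifth slot; leave it. Origin: centre of its underside.
- power_bank: Grey power bank 26 x 58 x 36 mm, already docked in the first or fifth slot; leave it. Origin: centre of its underside.
- usb_stick: Memory stick 17 x 51 x 8 mm lying on top of the dock's left block; leave it.
- eraser: Eraser in a sleeve, 20 x 43 x 13 mm, lying on the cabinet top in front of the dock, to the right; leave it.
- sharpener: Metal pencil sharpener 15 x 27 x 14 mm, lying on the cabinet top in front of the dock, to the left; leave it.
- tape_roll: Roll of masking tape, 74 mm across and 19 mm high, lying flat on the cabinet top at the right of the dock; leave it.
Things that resemble listed ones, but are neither listed nor needed, are in the scene too. What is shaped like the case but green or pink is not meant.

How it is judged:
On the way, in this order (a step that is already met when the one before it is completed fails the run):
1. the case has been pushed along the lane past the first slot and is in front of the second (y of case in the frame of dock between 0.0095 and 0.0315 m and x of case in the frame of dock below -0.036 m).
2. the case stands in the lane in front of the third slot (y of case in the frame of dock between -0.0235 and -0.0115 m and x of case in the frame of dock below -0.036 m), for 0.05 s.
At the end, for the whole second after the job is handed in: The case stands upright on the deck, straight (within 0.1 rad) in the third slot, at most 2.5 mm short of the back wall with the sprung contact pressed by at least 0.8 mm, and at rest (x of case in the frame of dock above 0.0125 m and y of case in the frame of dock between -0.0225 and -0.0125 m and value of joint contact_3 above 0.0008 m and angle between the y axis of case and the x axis of dock, either way round below 0.1 rad and angle between case's own z axis and vertical below 0.08 rad and z of case in the frame of dock below 0.012 m and linear speed of case below 0.02 m/s); the robot touches nothing.
It fails at once if the case was lifted or carried (more than 7 mm off the deck) or tipped over by more than 0.25 rad (height (world z) of case above 0.015 m or angle between case's own z axis and vertical above 0.25 rad).
It fails at once if the case was pinched or shoved hard (fingers press it with over 35 N in all) (contact force between the fingers and case above 35 N).
It fails at once if the case was pushed into a slot other than the third (x of case in the frame of dock above -0.031 m and (y of case in the frame of dock above -0.0055 m or y of case in the frame of dock below -0.0295 m)).
It fails at once if a docked device was shifted by more than 8 mm (distance of any of docked_case, power_bank from where it was at the start of the episode above 0.008 m).
It fails at once if the memory stick, eraser, sharpener or tape roll was shifted by more than 20 mm (distance of any of usb_stick, eraser, sharpener, tape_roll from where it was at the start of the episode above 0.02 m).
It also fails if it takes over 48 s, if anything falls off the work surface, if the arm or the gripper's body presses on something with over 40 N, if the wrist force passes 120 N, or if a joint passes its speed limit or range.

### The arm

A 7-joint arm with a two-finger parallel gripper is mounted at the origin on a cart in front of the work surface, level with it; the furniture and walls round the work are solid. World frame = base frame: x ahead of the robot, y to its left, z up, the work surface at z = 0. Lengths are in m, angles in rad, forces in N, time in s.
With the tool pointing down it reaches from about 0.425 to 0.8 m from the base axis. Payload 8.3 kg.
Tool frame: the origin (TCP) lies on the centre line of the jaws, within the pads' length; the fingertips stand 17 mm ahead of it and the grasp point (between the pads) lies 2 mm behind it (arm.tips_ahead is the distance from the TCP to the fingertips, in m); z points along the fingers, y is the line along which they close (so a half turn about z gives the same grasp; the last joint's range is limited). The gripper opens to 85 mm and grips with 20 to 120 N. Pads are 22 mm wide; open, the fingers measure 114 mm over their backs; the gripper's body (76 mm by 85 mm) begins 54 mm behind the grasp point. The pads swing forward as they close: fully open they stand 13 mm farther back than shut.
Start: joints at [-1.283, 0.383, 0.016, 1.37, -0.006, 1.388, -0.046], TCP at [0.215, 0.587, 0.248] pointing down, gripper open.
Joint ranges: [-2.95, 2.95], [-0.25, 2.06], [-1.52, 1.56], [0.18, 2.33], [-1.44, 4.58], [0.02, 2.06], [-3.01, 3.01]. Speed limits (rad/s): [2.39, 2.39, 3.01, 3.01, 3.14, 3.14, 3.14].

### API

Orientations are given as a unit quaternion [x, y, z, w].
In Python, from workcell import arm, cams gives the robot as it stands.
- The arm moves only by the tool jog_arm, never from a script. Its argument "motion" is a list of rows, each a list of 5 numbers: the shift along the tool's x, y, z in mm, then the turn about the tool's z in degrees, then the opening in per cent of the stroke, from 0 (shut) to 100 (fully open). In form: [[tx, ty, tz, roll, hand], ...]. A call has 1 to 8 rows; each row is the pose to reach, as a shift and turn from the pose commanded when the call began, along the tool's axes at that moment; what a row does not reach only later rows make up. A row lasts 1/12 s, in which the tool goes at most 41.7 mm and 7.16 degrees, less where a joint would pass 70% of its speed; a pose out of reach is approached as far as the arm can. A call with a gripper value outside its range is refused whole. The fingers move at their own pace and stop on an object; "grip_force" is the grip in N (left out, the last holds). Time passes only in rows, so rows that repeat a pose let the fingers close. It gives the time, the measured TCP pose, the force, the opening and the grip force at its end, in the units of the state.
- arm.get_state(): the state, without advancing time (a new reading comes with each control period).
- cams.camera(name): name is "scene" or "side" or "wrist"; returns (picture, depth): 480x640x3 uint8, red, green, blue; 480x640 float32, m along the optical axis (not along the pixel's ray), 0 where there is no reading.
- cams.camera_params(name): a dict with "mtx" (3x3 intrinsics, pixels), "cam_to_world" (4x4, takes a point from camera to world coordinates). Camera axes: x right, y down, z forward; pixel columns grow to the right and rows downward; lengths in m; the calibration is good to about 2 mm. A picture is of the moment at which its call begins: read the wrist's pose just before it. camera_params takes no time and is no camera call; for the wrist camera it gives the pose at the moment of the call.
- arm.hand_in(): hands the job in; it is judged then, once.
The state is a dict: "clock": time; "joints": joint angles; "joint_velocities": joint speeds; "joint_efforts": joint torques, N m; "tool_pos": TCP position; "ee_rot": TCP orientation; "wrist_force": force on the tool from outside, world axes, zero at the start; "torque": the same for the moment, N m; "finger_gap": finger opening in m; "gripper_force": force on a finger pad.
Only numpy, scipy, OpenCV 4.12 (cv2) and the standard library are available. Lean on these libraries where they do the work, as an engineer would, in place of code of your own. Each camera call takes 0.05 s, during which the arm holds its last target. There are 200 camera calls.

## Working session

There is one attempt and no reset: what is moved stays moved. The work goes in short steps, Python scripts to look and compute and a tool call to move; the robot and the scene stay as the last step left them, time stands still between calls to the robot, and variables do not carry over. Pictures are saved under pics/ and viewed, at most 10 in all, crops included, and the job is handed in when it is done.

Besides the shell and the picture viewer there is one more tool, called after "Request:" by a JSON object that holds its "api" and its "payload", one argument or row to a line. jog_arm: Moves the arm, as the interface text tells. Its arguments: {"type":"object","properties":{"motion":{"type":"array"},"grip_force":{"type":"number"}},"required":["motion"]}

```bash
mkdir -p pics; ls; python3 - <<'E'
from workcell import arm,cams
import cv2,numpy as np
print(arm.get_state())
for n in ["scene","side"]:
    p,d=cams.camera(n); cv2.imwrite(f"pics/{n}0.png",p[:,:,::-1]); np.savez(f"{n}0.npz",p=p,d=d,**cams.camera_params(n))
    print(n,cams.camera_params(n))
E
```

```text
pics
{'clock': 0.0, 'joints': array([-1.28289523,  0.38425053,  0.01637574,  1.37117329, -0.00626839,
        1.38820275, -0.04645851]), 'joint_velocities': array([ 1.55831673e-05,  2.78019171e-04, -4.60354668e-04,  8.07504464e-04,
       -3.68435151e-04, -2.50306534e-05,  1.35466814e-03]), 'joint_efforts': array([-7.84324639e-04, -6.27599430e+01,  8.43816027e-01, -3.71823764e+01,
        1.64946582e-02,  1.42210023e-02, -1.72157405e-05]), 'tool_pos': array([0.21459434, 0.58649543, 0.24726249]), 'ee_rot': array([ 1.74448681e-01,  9.84665768e-01, -9.82164411e-04, -1.39127627e-04]), 'wrist_force': array([-0.44394194, -0.1139384 , -0.57697327]), 'torque': array([ 0.01565872,  0.00606448, -0.01623728]), 'gripper_force': 0.0, 'finger_gap': 0.08540775431924308}
scene {'mtx': array([[532.11976036,   0.        , 326.95741125],
       [  0.        , 532.11976036, 242.85223739],
       [  0.        ,   0.        ,   1.        ]]), 'cam_to_world': array([[-0.10741147, -0.59753446,  0.79461648, -0.50218886],
       [-0.99403692,  0.04943211, -0.09719604,  0.08233374],
       [ 0.01879842, -0.80031809, -0.59928089,  0.85597549],
       [ 0.        ,  0.        ,  0.        ,  1.        ]])}
side {'mtx': array([[481.62330534,   0.        , 324.2715855 ],
       [  0.        , 481.62330534, 242.14368789],
       [  0.        ,   0.        ,   1.        ]]), 'cam_to_world': array([[-0.94976417, -0.15952912,  0.26925543,  0.28117175],
       [-0.31268599,  0.52010863, -0.79480468,  0.70829632],
       [-0.01324758, -0.83906941, -0.54386306,  0.61753378],
       [ 0.        ,  0.        ,  0.        ,  1.        ]])}
```

View pics/scene0.png

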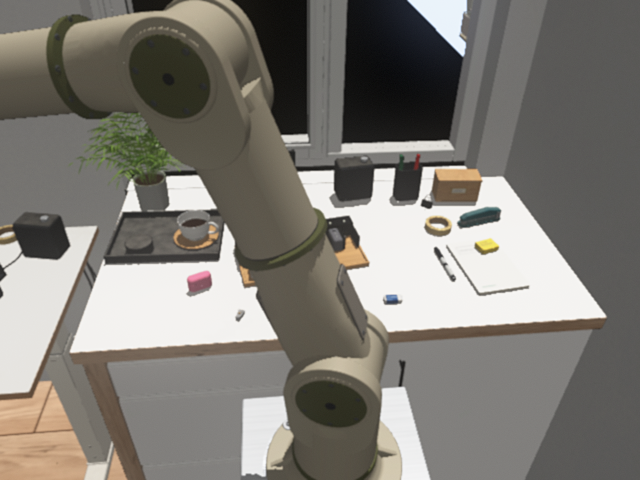

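View pics/side0.png

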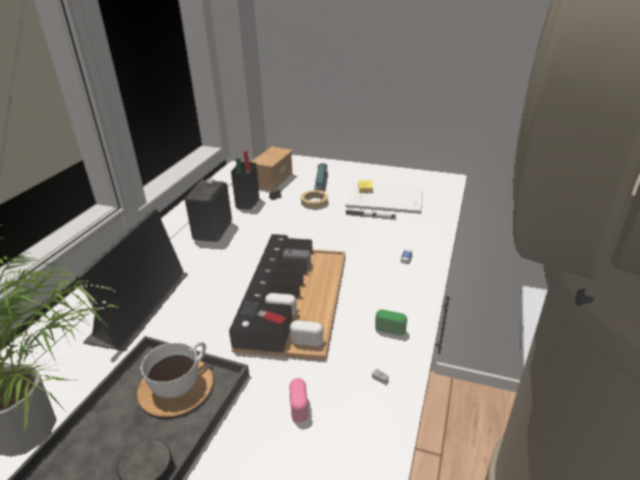

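The scene view is blocked by the arm. In the side view the dock's front rail runs from (323,351) at the left to (345,252) at the right. The loose case is at (306,333), the docked case in slot 1 at (280,303), and the power bank in slot 5 at (296,257).

```bash
cat > h.py <<'E'
import cv2,numpy as np
def ray(z,u,v,h):
    M=z['mtx'];T=z['cam_to_world'];d=T[:3,:3]@np.linalg.inv(M)@[u,v,1];t=(h-T[2,3])/d[2];return T[:3,3]+t*d
def pts(z):
    v,u=np.mgrid[:480,:640];d=z['d'];M=z['mtx'];T=z['cam_to_world']
    c=np.stack([(u-M[0,2])/M[0,0]*d,(v-M[1,2])/M[1,1]*d,d],-1)
    return c@T[:3,:3].T+T[:3,3]
E
python3 - <<'E'
import numpy as np,cv2
from h import *
z=dict(np.load('side0.npz'));P=pts(z);p=z['p']
hsv=cv2.cvtColor(p,cv2.COLOR_RGB2HSV)
box=np.zeros((480,640),bool);box[230:360,225:355]=1
wood=(hsv[...,0]<25)&(hsv[...,1]>90)&(hsv[...,2]>60)&box
n,l,s,c=cv2.connectedComponentsWithStats(wood.astype(np.uint8));k=1+np.argmax(s[1:,4]);w=l==k
print(s[k]); W=P[w]; print(np.percentile(W[:,2],[2,10,50,90,98]))
# outer right edge: last wood pixel per row -> ray at z 14mm
R=[]
for r in range(258,346):
    u=np.where(w[r])[0]
    if len(u): R.append(ray(z,u.max()+.5,r,0.014)[:2])   # rail top outer
R=np.array(R);print(R[::12].round(4))
vx,vy,x0,y0=cv2.fitLine(R.astype(np.float32),cv2.DIST_HUBER,0,.01,.01).ravel();print('edge dir',vx,vy,'pt',x0,y0,'angle',np.degrees(np.arctan2(-vx,vy)))
blk=(hsv[...,2]<70)&box&(P[...,2]>.046)&(P[...,2]<.056)
B=P[blk][:,:2]; r=cv2.minAreaRect(B.astype(np.float32));print('black top',len(B),r,cv2.boxPoints(r))
wh=(hsv[...,1]<40)&(hsv[...,2]>120)&box&(P[...,2]>.034)&(P[...,2]<.046)
n,l,s,c=cv2.connectedComponentsWithStats(wh.astype(np.uint8))
for i in range(1,n):
    if s[i,4]>40: q=P[l==i];print('white',s[i],c[i],q.mean(0),cv2.minAreaRect(q[:,:2].astype(np.float32)))
cv2.imwrite('pics/crop.png',cv2.resize(p[225:365,220:360,::-1],None,fx=4,fy=4,interpolation=cv2.INTER_CUBIC))
E
```

```text
[ 286  251   58  106 2862]
[0.005751   0.00658037 0.00807281 0.01282678 0.01491577]
[[ 0.5197 -0.1254]
 [ 0.5113 -0.0816]
 [ 0.5054 -0.0401]
 [ 0.498  -0.002 ]
 [ 0.4911  0.0338]
 [ 0.4846  0.0673]
 [ 0.4802  0.0993]
 [ 0.4744  0.129 ]]
edge dir 0.17672801 -0.9842597 pt 0.4946064 0.015486282 angle -169.82076
black top 1916 ((0.6100646257400513, 0.03091663122177124), (0.09005656838417053, 0.30739372968673706), 9.942744255065918) [[ 0.53917474  0.17453033]
 [ 0.5922505  -0.12824658]
 [ 0.6809545  -0.11269706]
 [ 0.6278787   0.19007984]]
white [292 251  16   4  51] [299.33333333 252.60784314] [ 0.60317823 -0.07613144  0.04360993] ((0.6026520133018494, -0.0765266865491867), (0.03257986530661583, 0.014023751020431519), 12.13284969329834)
white [290 326  32  13 200] [306.09 333.11] [0.50725805 0.14538457 0.04057666] ((0.5102794170379639, 0.14286452531814575), (0.05613058805465698, 0.013918956741690636), 7.025667190551758)
```

View pics/crop.png

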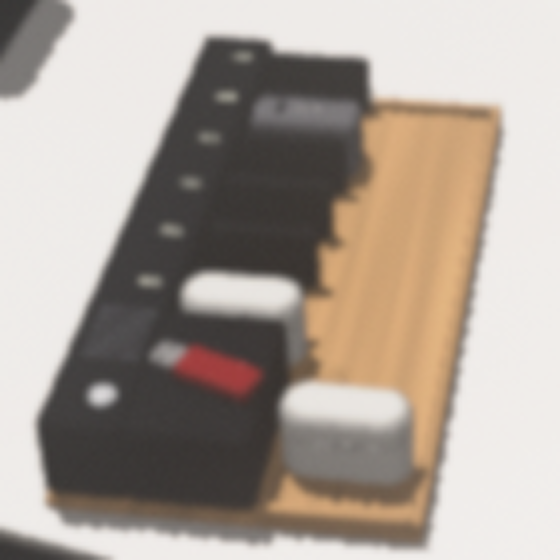

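The docked case is in slot 1 and the power bank in slot 5. The dock is yawed about 10.2° with its centre near (0.574, 0.0245), and the loose case is near dock (-44, +131). Next I move above the left of the lane, turn parallel to the dock and shut the gripper.

Request:
{"api": "jog_arm", "payload": {
  "motion": [
    [-34, -23, 0, -4, 0],
    [-68, -47, 0, -8, 0],
    [-102, -70, 0, -12, 0],
    [-135, -93, 0, -16, 0],
    [-169, -117, 0, -20, 0],
    [-203, -140, 0, -24, 0],
    [-237, -163, 0, -28, 0],
    [-270, -187, 0, -30, 0]
  ],
  "grip_force": 20
}}

```text
clock: 0.77
tool_pos: [0.4048, 0.3165, 0.248]
ee_rot: [-0.088, 0.996, -0.0, -0.0]
wrist_force: [1.4, 0.5, -0.4]
finger_gap: -0.0001
gripper_force: 0.0
```

```bash
python3 - <<'E'
from workcell import arm,cams
import numpy as np
from scipy.spatial.transform import Rotation as R
s=arm.get_state();print(s['clock'],s['tool_pos'],R.from_quat(s['ee_rot']).as_matrix().round(3),s['finger_gap'],arm.tips_ahead)
print(cams.camera_params('wrist'))
E
```

```text
0.7667 [0.40478129 0.31653315 0.24803921] [[-0.984 -0.176 -0.   ]
 [-0.176  0.984 -0.   ]
 [ 0.    -0.    -1.   ]] -0.00011375905183335637 0.017
{'mtx': array([[383.04500084,   0.        , 311.30787547],
       [  0.        , 383.04500084, 241.8565689 ],
       [  0.        ,   0.        ,   1.        ]]), 'cam_to_world': array([[-1.76600820e-01,  9.40817403e-01,  2.89265906e-01,
         3.30454469e-01],
       [ 9.84282140e-01,  1.68532068e-01,  5.27788777e-02,
         3.03040024e-01],
       [ 9.04705219e-04,  2.94040058e-01, -9.55792669e-01,
         3.73871434e-01],
       [ 0.00000000e+00,  0.00000000e+00,  0.00000000e+00,
         1.00000000e+00]])}
```

Request:
{"api": "jog_arm", "payload": {
  "motion": [
    [-17, -36, 0, 0, 0],
    [-35, -73, 0, 0, 0],
    [-52, -110, 0, 0, 0],
    [-70, -147, 0, 0, 0],
    [-70, -147, 0, 0, 0],
    [-70, -147, 0, 0, 0]
  ]
}}

```text
clock: 1.27
tool_pos: [0.4995, 0.1826, 0.2479]
ee_rot: [-0.083, 0.997, -0.001, -0.0]
wrist_force: [0.4, 0.6, 0.9]
finger_gap: -0.0
gripper_force: 0.0
```

```bash
python3 - <<'E'
from workcell import arm,cams
import cv2,numpy as np
print(arm.get_state()['tool_pos'])
for n in ["wrist","side"]:
    q=cams.camera_params(n);p,d=cams.camera(n); cv2.imwrite(f"pics/{n}1.png",p[:,:,::-1]); np.savez(f"{n}1.npz",p=p,d=d,**q)
E
```

```text
[0.49945662 0.18261091 0.24790701]
```

View pics/wrist1.png

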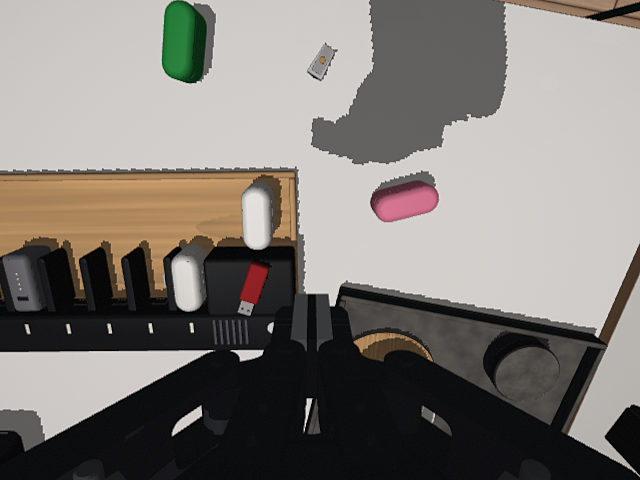

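The wrist view shows the rail's front edge at row about 172 and the dock's left-front corner at about (298,170). The loose case is at (257,216), the docked case at (188,280), and the shut fingertips at (312,297).

```bash
cat >> h.py <<'E'
def dockfit(z):
    P=pts(z);hsv=cv2.cvtColor(z['p'],cv2.COLOR_RGB2HSV);box=np.zeros((480,640),bool);box[140:262,:300]=1
    w=(hsv[...,0]<25)&(hsv[...,1]>60)&(hsv[...,2]>60)&box
    n,l,s,c=cv2.connectedComponentsWithStats(w.astype(np.uint8));w=l==1+np.argmax(s[1:,4])
    return w,P,hsv
def line(A): return cv2.fitLine(np.float32(A),cv2.DIST_HUBER,0,.001,.001).ravel()
E
python3 - <<'E'
import numpy as np
from h import *
z=dict(np.load('wrist1.npz'));w,P,hsv=dockfit(z)
F=[];L=[]
for u in range(5,285,4): F.append(ray(z,u,np.where(w[:,u])[0].min()-.5,.014)[:2])
for v in range(182,240,3): L.append(ray(z,np.where(w[v])[0].max()+.5,v,.014)[:2])
f=line(F);l=line(L);print(f,l)
yd=f[:2]*np.sign(f[1]);xd=np.array([yd[1],-yd[0]]);print('yaw',np.degrees(np.arctan2(xd[1],xd[0])))
O=xd*(f[2:]@xd+.084)+yd*(np.mean(L,0)@yd-.160);print('dock origin from wood',O)
D=lambda q:np.stack([(q[...,:2]-O)@xd,(q[...,:2]-O)@yd],-1)*1000
np.savez('dock.npz',O=O,xd=xd,yd=yd)
for nm,m in [('case/white',(hsv[...,1]<40)&(hsv[...,2]>120)&(P[...,2]>.030)&(P[...,2]<.05)),('red',(hsv[...,1]>150)&((hsv[...,0]<8)|(hsv[...,0]>172))&(P[...,2]>.04))]:
    n,lab,s,c=cv2.connectedComponentsWithStats(m.astype(np.uint8))
    for i in range(1,n):
        if s[i,4]>100: q=P[lab==i];d=D(q);print(nm,c[i],d.min(0),d.max(0),np.percentile(q[:,2],[5,50,95]),cv2.minAreaRect(np.float32(d)))
b=(hsv[...,2]<60)&(P[...,2]>.047)&(P[...,2]<.055)
b[:, 275:]&=False
d=D(P[b]);print('black top x,y range',np.percentile(d,[.5,99.5],axis=0))
q=P[(hsv[...,2]<70)&(P[...,2]>.036)&(P[...,2]<.043)];d=D(q);d=d[(d[:,0]>5)&(d[:,0]<35)&(d[:,1]<60)&(d[:,1]>-130)]
h,_=np.histogram(d[:,1],np.arange(-130,62,2));print({int(-130+2*i):int(k) for i,k in enumerate(h) if k>5})
b=np.zeros((480,640),bool);b[285:340,280:345]=1
q=P[b&(P[...,2]>.15)];print('finger',D(q).min(0),D(q).max(0),'tcp',D(np.array([.49946,.18261])))
E
```

```text
[ 0.17811354 -0.9840099   0.49765268 -0.00269278] [0.98437935 0.17606033 0.49996018 0.1675454 ]
yaw 10.259897
dock origin from wood [0.57906019 0.01917061]
case/white [255.36828135 218.07232913] [-73.03814837 113.06963101] [-16.45186772 137.82613933] [0.04578603 0.04799472 0.0494365 ] ((-44.73796463012695, 125.48094177246094), (24.681411743164062, 56.57863235473633), 88.895751953125)
case/white [185.71317225 282.98363211] [-12.40575162  44.05687652] [45.02995887 70.02791759] [0.04600522 0.04812768 0.04939897] ((16.303760528564453, 57.01301574707031), (57.40370559692383, 25.914655685424805), 0.23658375442028046)
red [253.91612903 282.29935484] [-124.74367531  107.91027587] [ 35.10202626 175.84621397] [0.05613173 0.05794448 0.05924261] ((-46.38330078125, 144.17808532714844), (17.232322692871094, 168.98411560058594), 69.40225982666016)
black top x,y range [[  -9.5055721  -123.67790422]
 [  82.84696089  139.42696923]]
{-120: 15, -118: 62, -116: 59, -114: 63, -112: 28, -88: 68, -86: 137, -80: 42, -78: 64, -76: 69, -74: 107, -72: 50, -42: 20, -40: 60, -38: 64, -36: 67, -34: 107, -2: 47, 0: 63, 2: 63, 4: 116, 6: 20, 36: 22, 38: 59, 40: 68, 42: 44}
finger [-124.74367531  162.98389921] [-55.83481138 187.64806569] tcp [-49.21660879 175.00385463]
```

The fin positions agree with the fit to about 1 mm. The case is at about dock (-45, +127) with its left face at +141. The shut finger spans y 163 to 188, with the TCP at dock (-49, 175). I'll descend left of the case until the tips are at z of about 20 mm.

Request:
{"api": "jog_arm", "payload": {
  "motion": [
    [-4, 0, 35, -0.7, 0],
    [-4, 0, 75, -0.7, 0],
    [-4, 0, 115, -0.7, 0],
    [-4, 0, 155, -0.7, 0],
    [-4, 0, 185, -0.7, 0],
    [-4, 0, 205, -0.7, 0],
    [-4, 0, 211, -0.7, 0],
    [-4, 0, 211, -0.7, 0]
  ]
}}

```text
clock: 2.03
tool_pos: [0.5002, 0.1875, 0.0357]
ee_rot: [-0.094, 0.996, -0.0, -0.002]
wrist_force: [-0.8, 0.4, -0.5]
finger_gap: -0.0003
gripper_force: 0.0
```

```bash
cat >> h.py <<'E'
def look(tag):
    from workcell import arm,cams
    from scipy.spatial.transform import Rotation as R
    k=np.load('dock.npz');O,xd,yd=k['O'],k['xd'],k['yd'];D=lambda q:np.stack([(q[...,:2]-O)@xd,(q[...,:2]-O)@yd],-1)*1000
    s=arm.get_state();m=R.from_quat(s['ee_rot']).as_matrix()
    print('t',s['clock'],'tcp dock',D(s['tool_pos']).round(1),'z',s['tool_pos'][2].round(4),'yaw err',np.degrees(np.arctan2(m[0]@[0,1,0]*-1,m[1]@[0,1,0])).round(2)-10.26,'F',s['wrist_force'].round(1))
    for n in ['wrist','side']:
        z=dict(cams.camera_params(n));z['p'],z['d']=cams.camera(n);np.savez(f'{n}_{tag}.npz',**z);cv2.imwrite(f'pics/{n}_{tag}.png',z['p'][:,:,::-1])
        P=pts(z);hsv=cv2.cvtColor(z['p'],cv2.COLOR_RGB2HSV);d=D(P)
        w=(hsv[...,1]<40)&(hsv[...,2]>110)&(P[...,2]>.034)&(P[...,2]<.053)&(abs(d[...,0])<85)&(abs(d[...,1])<160)
        c,l,st,ce=cv2.connectedComponentsWithStats(w.astype(np.uint8))
        for i in range(1,c):
            if st[i,4]>60:
                q=d[l==i];r=cv2.minAreaRect(np.float32(q));print(n,ce[i].round(),'rect c',np.round(r[0],1),np.round(r[1],1),round(r[2],1),'x',q[:,0].min().round(1),q[:,0].max().round(1),'y',q[:,1].min().round(1),q[:,1].max().round(1))
E
python3 -c "from h import look;look('a')"
```

```text
t 2.0333 tcp dock [-47.6 179.7] z 0.0357 yaw err 0.4900000000000002 F [-0.8  0.4 -0.5]
wrist [143. 335.] rect c [-52.  126.1] [24.2 43.9] 89.6 x -74.0 -30.2 y 113.9 138.2
wrist [  8. 448.] rect c [-5.9 66.1] [11.   7.1] 5.3 x -11.5 -0.1 y 62.5 69.9
side [269. 298.] rect c [36.1 54.6] [15.6 34. ] 12.9 x 24.7 43.9 y 37.3 69.9
side [316. 330.] rect c [-65.2 128.6] [25.6 16.8] 89.0 x -73.5 -56.7 y 115.7 141.3
```

Request:
{"api": "jog_arm", "payload": {
  "motion": [
    [-1, -12, 0, 0.4, 0],
    [-2, -20, 0, 0.4, 0],
    [-2, -25, 0, 0.4, 0],
    [-2, -30, 0, 0.4, 0],
    [-1, -37, 0, 0.4, 0],
    [-1, -44, 0, 0.4, 0],
    [-1, -51, 0, 0.4, 0],
    [-1, -58, 0, 0.4, 0]
  ]
}}

```text
clock: 2.8
tool_pos: [0.5139, 0.1289, 0.0373]
ee_rot: [-0.089, 0.996, -0.0, -0.0]
wrist_force: [0.3, 0.5, 1.1]
finger_gap: 0.0
gripper_force: 0.2
```

```bash
python3 -c "from h import look;look('b')"
```

```text
t 2.8 tcp dock [-44.6 119.6] z 0.0373 yaw err -0.0600000000000005 F [0.3 0.5 1.1]
wrist [222. 279.] rect c [-72.4  90.2] [11.3 11.8] 59.8 x -75.8 -65.7 y 83.0 97.9
side [279. 299.] rect c [16.  54.2] [55. 36.] 1.1 x -11.7 43.6 y 35.9 72.0
side [320. 317.] rect c [-66.1  94.8] [17.7 22.3] 7.2 x -75.6 -57.4 y 83.5 106.7
```

Request:
{"api": "jog_arm", "payload": {
  "motion": [
    [0, -7, 0, 0, 0],
    [0, -14, 0, 0, 0],
    [0, -21, 0, 0, 0],
    [0, -28, 0, 0, 0],
    [0, -35, 0, 0, 0],
    [0, -42, 0, 0, 0],
    [0, -49, 0, 0, 0],
    [0, -56, 0, 0, 0]
  ]
}}

```text
clock: 3.57
tool_pos: [0.5239, 0.0737, 0.0373]
ee_rot: [-0.089, 0.996, -0.0, -0.0]
wrist_force: [0.8, 0.7, -0.6]
finger_gap: -0.0002
gripper_force: 0.2
```

```bash
python3 -c "from h import look;look('c')"
```

```text
t 3.5667 tcp dock [-44.6  63.5] z 0.0373 yaw err -0.07000000000000028 F [ 0.8  0.7 -0.6]
wrist [222. 279.] rect c [-72.4  34.3] [11.6 13.5] 54.2 x -76.3 -65.1 y 26.2 43.0
wrist [311. 429.] rect c [-10.7  63.6] [6.1 3.4] 81.5 x -12.7 -8.7 y 60.7 66.4
side [324. 297.] rect c [-65.6  39.1] [18.6 21.6] 5.2 x -75.5 -57.0 y 27.7 50.0
side [280. 299.] rect c [15.1 54. ] [56.7 35.5] 2.7 x -13.5 43.7 y 35.8 71.8
```

View pics/wrist_c.png

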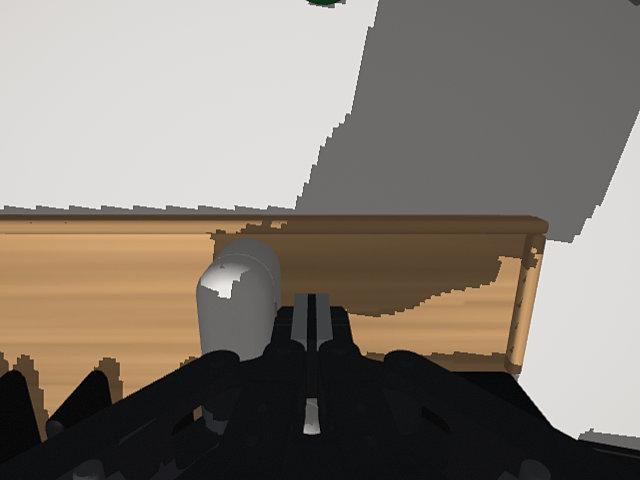

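The case sits straight against the finger, with its top at (235,290), clear of the fins and along the rail. Its centre is about 24.5 mm right of the TCP, so dock y is about 39.

Request:
{"api": "jog_arm", "payload": {
  "motion": [
    [0, -6, 0, 0, 0],
    [0, -12, 0, 0, 0],
    [0, -19, 0, 0, 0],
    [0, -25, 0, 0, 0],
    [0, -31, 0, 0, 0],
    [0, -37, 0, 0, 0],
    [0, -43, 0, 0, 0],
    [0, -49, 0, 0, 0]
  ]
}}

```text
clock: 4.33
tool_pos: [0.5326, 0.0257, 0.0373]
ee_rot: [-0.089, 0.996, -0.0, -0.0]
wrist_force: [-0.5, -0.1, -0.2]
finger_gap: 0.0001
gripper_force: 0.2
```

```bash
python3 -c "from h import look;look('d')"
```

```text
t 4.3333 tcp dock [-44.6  14.7] z 0.0373 yaw err -0.0600000000000005 F [-0.5 -0.1 -0.2]
wrist [224. 277.] rect c [-72.5 -13.7] [ 9.5 15.4] 36.7 x -76.1 -66.6 y -21.9 -5.4
wrist [444. 428.] rect c [-10.6  64.7] [8.4 1.9] 54.9 x -12.9 -7.6 y 60.9 67.8
side [328. 281.] rect c [-66.   -9.9] [17.6 21.4] 2.7 x -75.2 -57.1 y -20.2 1.1
side [280. 299.] rect c [14.9 53.1] [35.5 57.3] 88.9 x -13.7 43.7 y 35.2 71.2
```

Request:
{"api": "jog_arm", "payload": {
  "motion": [
    [0, -3, 0, 0, 0],
    [0, -5, 0, 0, 0],
    [0, -7, 0, 0, 0],
    [0, -7, 0, 0, 0],
    [0, -2, 0, 0, 0],
    [0, 10, 0, 0, 0],
    [0, 20, -20, 0, 0],
    [10, 20, -60, 0, 0]
  ]
}}

```text
clock: 5.1
tool_pos: [0.5163, 0.0483, 0.0938]
ee_rot: [-0.091, 0.996, 0.0, -0.004]
wrist_force: [0.5, 0.6, 0.3]
finger_gap: -0.0005
gripper_force: 0.0
```

Request:
{"api": "jog_arm", "payload": {
  "motion": [
    [10, 0, -40, 0, 0],
    [30, 0, -80, 0, 0],
    [50, 0, -110, 0, 0],
    [50, 0, -110, 0, 0],
    [50, 0, -110, 0, 0]
  ]
}}

```text
clock: 5.52
tool_pos: [0.4703, 0.0367, 0.2097]
ee_rot: [-0.09, 0.996, 0.001, 0.003]
wrist_force: [-0.3, 0.1, -1.3]
finger_gap: -0.0002
gripper_force: 0.0
```

```bash
python3 -c "from h import look;look('e')"
```

```text
t 5.5167 tcp dock [-103.9   36.7] z 0.2097 yaw err 0.02999999999999936 F [-0.3  0.1 -1.3]
wrist [245. 289.] rect c [-48.3 -18. ] [55.7 24.7] 0.0 x -76.1 -20.4 y -30.4 -5.7
side [297. 253.] rect c [ 14.3 -98.5] [51.7 20.6] 0.5 x -11.5 40.2 y -108.8 -88.1
side [319. 279.] rect c [-49.  -14.8] [28.8 54.6] 88.2 x -76.2 -21.7 y -29.7 -0.6
side [280. 299.] rect c [15.2 53.4] [57.3 36.3] 0.2 x -13.4 43.9 y 35.3 71.6
```

View pics/wrist_e.png

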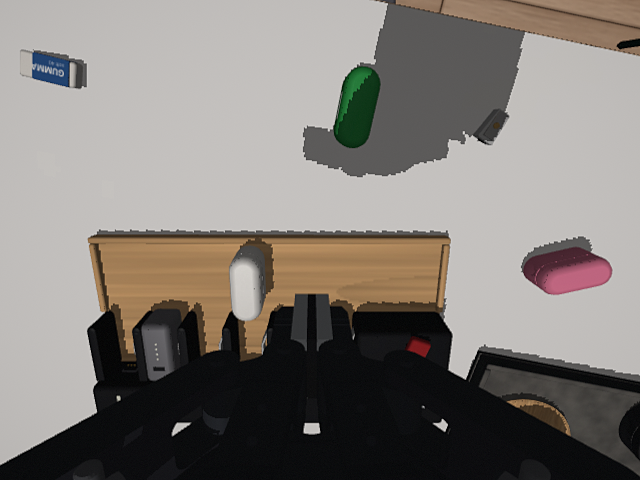

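The case now stands straight in front of slot 3: top centre at pixel (245,289), dock (-48, -18). I'll move the finger in front of it and descend outside the rail.

Request:
{"api": "jog_arm", "payload": {
  "motion": [
    [3, -27, 20, 0, 0],
    [3, -54, 55, 0, 0],
    [3, -54, 95, 0, 0],
    [3, -54, 135, 0, 0],
    [3, -54, 160, 0, 0],
    [3, -54, 172, 0, 0],
    [3, -54, 172, 0, 0],
    [3, -54, 172, 0, 0]
  ]
}}

```text
clock: 6.28
tool_pos: [0.4753, -0.0182, 0.0336]
ee_rot: [-0.089, 0.996, -0.0, -0.002]
wrist_force: [0.7, -0.6, 1.2]
finger_gap: 0.0004
gripper_force: 0.0
```

```bash
python3 -c "from h import look;look('f')"
```

```text
t 6.2833 tcp dock [-108.8  -18.3] z 0.0336 yaw err -0.03999999999999915 F [ 0.7 -0.6  1.2]
side [296. 253.] rect c [ 14.6 -98.2] [21.2 50.7] 89.0 x -10.7 39.9 y -108.9 -87.4
side [320. 279.] rect c [-48.7 -15.9] [53.2 31.4] 7.2 x -76.0 -22.2 y -33.1 -1.7
side [280. 299.] rect c [15.  54.1] [34.9 58.6] 86.9 x -14.2 44.3 y 35.8 71.3
```

Request:
{"api": "jog_arm", "payload": {
  "motion": [
    [-8, 0, -3, 0, 0],
    [-15, 0, -3, 0, 0],
    [-19, 0, -3, 0, 0],
    [-23, 0, -3, 0, 0],
    [-28, 0, -3, 0, 0],
    [-33, 0, -3, 0, 0],
    [-38, 0, -3, 0, 0],
    [-43, 0, -3, 0, 0]
  ]
}}

```text
clock: 7.05
tool_pos: [0.5192, -0.0106, 0.0382]
ee_rot: [-0.089, 0.996, -0.0, -0.0]
wrist_force: [-0.8, -0.5, 1.6]
finger_gap: -0.0002
gripper_force: 0.3
```

```bash
python3 -c "from h import look;look('g')"
```

```text
t 7.05 tcp dock [-64.2 -18.6] z 0.0382 yaw err -0.049999999999998934 F [-0.8 -0.5  1.6]
wrist [311. 417.] rect c [-37.5 -18.8] [16.6  5.6] 0.9 x -45.8 -29.1 y -21.5 -15.9
side [299. 253.] rect c [  7.7 -96.5] [36.3 19.5] 3.3 x -10.8 25.6 y -107.0 -87.0
side [307. 278.] rect c [-20.1 -16.7] [35.3 63.2] 65.3 x -52.4 6.3 y -43.3 -2.7
side [280. 299.] rect c [15.1 53.8] [36.2 57.8] 88.8 x -13.7 43.9 y 35.5 72.2
```

View pics/side_g.png

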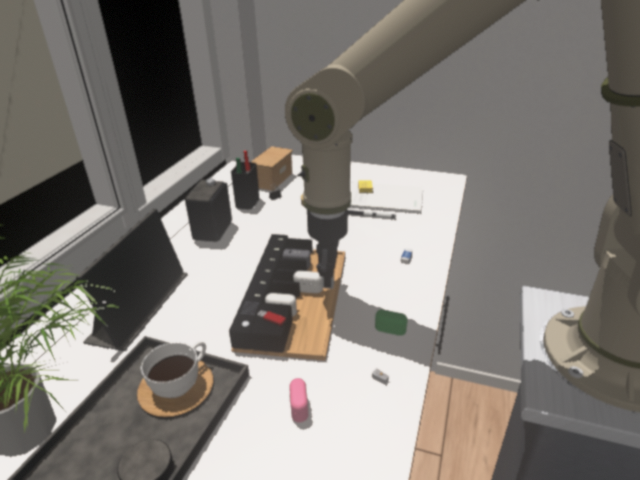

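The case (308,282) is entering slot 3 straight, with slot 2 empty between it and the docked case at (281,300).

Request:
{"api": "jog_arm", "payload": {
  "motion": [
    [-4, 0, 0, 0, 0],
    [-8, 0, 0, 0, 0],
    [-12, 0, 0, 0, 0],
    [-16, 0, 0, 0, 0],
    [-20, 0, 0, 0, 0],
    [-24, 0, 0, 0, 0],
    [-28, 0, 0, 0, 0],
    [-31, 0, 0, 0, 0]
  ]
}}

```text
clock: 7.82
tool_pos: [0.5499, -0.0052, 0.0383]
ee_rot: [-0.089, 0.996, -0.0, 0.0]
wrist_force: [-2.7, -1.8, -0.8]
finger_gap: 0.0001
gripper_force: 1.0
```

Request:
{"api": "jog_arm", "payload": {
  "motion": [
    [-1, 0, 0, 0, 0],
    [-2, 0, 0, 0, 0],
    [-3, 0, 0, 0, 0],
    [-4, 0, 0, 0, 0],
    [-5, 0, 0, 0, 0],
    [-5, 0, 0, 0, 0]
  ]
}}

```text
clock: 8.32
tool_pos: [0.5544, -0.0043, 0.0383]
ee_rot: [-0.089, 0.996, -0.0, 0.0]
wrist_force: [-0.3, -0.0, 0.3]
finger_gap: -0.0002
gripper_force: 0.0
```

```bash
python3 -c "from h import look;look('i')"
```

```text
t 8.3167 tcp dock [-28.4 -18.7] z 0.0383 yaw err -0.0600000000000005 F [-0.3 -0.   0.3]
wrist [521. 397.] rect c [-7.7 59.7] [26.4 11.6] 65.6 x -14.0 3.0 y 46.1 69.3
wrist [ 95. 399.] rect c [  -6.1 -101.1] [12.2 24.1] 30.4 x -10.8 5.2 y -108.4 -88.3
wrist [311. 417.] rect c [ -1.7 -18.9] [17.3  6. ] 0.2 x -10.3 7.0 y -21.9 -15.9
side [290. 275.] rect c [ 12.7 -24.4] [37.3 61.8] 84.6 x -17.6 43.0 y -43.9 -5.0
side [280. 299.] rect c [15.2 54. ] [36.1 58.2] 86.9 x -13.7 43.9 y 34.7 72.1
```

Request:
{"api": "jog_arm", "payload": {
  "motion": [
    [-1, 0, 0, 0, 0],
    [-2, 0, 0, 0, 0],
    [-3, 0, 0, 0, 0],
    [-3, 0, 0, 0, 0]
  ]
}}

```text
clock: 8.75
tool_pos: [0.5566, -0.0036, 0.0383]
ee_rot: [-0.089, 0.996, 0.0, -0.001]
wrist_force: [-4.7, 0.1, 4.3]
finger_gap: 0.0003
gripper_force: 2.3
```

Request:
{"api": "jog_arm", "payload": {
  "motion": [
    [-0.5, 0, 0, 0, 0],
    [-1, 0, 0, 0, 0],
    [-1, 0, 0, 0, 0]
  ]
}}

```text
clock: 9.0
tool_pos: [0.5574, -0.0035, 0.0382]
ee_rot: [-0.089, 0.996, 0.0, -0.001]
wrist_force: [-5.9, -0.4, 5.1]
finger_gap: 0.0003
gripper_force: 2.9
```

Request:
{"api": "jog_arm", "payload": {
  "motion": [
    [-0.7, 0, 0, 0, 0],
    [-1.5, 0, 0, 0, 0],
    [-1.5, 0, 0, 0, 0]
  ]
}}

```text
clock: 9.25
tool_pos: [0.5589, -0.0032, 0.0382]
ee_rot: [-0.089, 0.996, 0.0, -0.001]
wrist_force: [-5.2, -0.6, 4.4]
finger_gap: -0.0002
gripper_force: 2.7
```

```bash
python3 -c "from h import look;look('j')"
```

```text
t 9.25 tcp dock [-23.8 -18.4] z 0.0382 yaw err -0.049999999999998934 F [-5.2 -0.6  4.4]
wrist [518. 390.] rect c [-5.9 59.3] [27.4 15.6] 65.6 x -14.0 6.8 y 44.6 69.2
wrist [ 94. 394.] rect c [ -0.2 -98.6] [20.3 22.1] 89.0 x -11.2 10.7 y -109.0 -88.4
wrist [311. 417.] rect c [  2.7 -18. ] [ 5.8 17.4] 84.9 x -5.9 11.2 y -21.6 -15.6
side [287. 275.] rect c [ 15.5 -24.6] [36.7 56.8] 89.7 x -12.8 43.9 y -42.9 -6.1
side [280. 299.] rect c [14.7 52.7] [57.8 38.2] 1.2 x -14.3 43.5 y 33.3 72.0
```

Request:
{"api": "jog_arm", "payload": {
  "motion": [
    [-0.7, 0, 0, 0, 0],
    [-1.5, 0, 0, 0, 0],
    [-1.5, 0, 0, 0, 0]
  ]
}}

```text
clock: 9.6
tool_pos: [0.559, -0.0032, 0.0379]
ee_rot: [-0.089, 0.996, 0.0, -0.002]
wrist_force: [-10.8, -1.3, 8.5]
finger_gap: 0.0005
gripper_force: 5.6
```

The finger stopped while the force doubled, so the case is against the wall. I'll back off and check.

Request:
{"api": "jog_arm", "payload": {
  "motion": [
    [2, 0, 0, 0, 0],
    [8, 0, 0, 0, 0],
    [25, 0, 0, 0, 0],
    [45, 0, -10, 0, 0],
    [65, 0, -45, 0, 0],
    [80, 0, -85, 0, 0],
    [90, 30, -125, 0, 0],
    [90, 60, -160, 0, 0]
  ]
}}

```text
clock: 10.27
tool_pos: [0.4629, 0.0292, 0.1893]
ee_rot: [-0.086, 0.996, -0.0, 0.001]
wrist_force: [1.3, -0.1, -1.1]
finger_gap: 0.0
gripper_force: 0.0
```

Request:
{"api": "jog_arm", "payload": {
  "motion": [
    [0, 20, -10, 0, 0],
    [0, 40, -10, 0, 0],
    [0, 40, -10, 0, 0],
    [0, 40, -10, 0, 0]
  ]
}}

```text
clock: 10.6
tool_pos: [0.4569, 0.0716, 0.1975]
ee_rot: [-0.09, 0.996, 0.0, 0.001]
wrist_force: [0.3, -0.9, -0.8]
finger_gap: -0.0003
gripper_force: 0.0
```

```bash
python3 -c "from h import look;look('k')"
```

```text
t 10.6 tcp dock [-110.9   73.4] z 0.1975 yaw err 0.10999999999999943 F [ 0.3 -0.9 -0.8]
wrist [195. 352.] rect c [ -5.9 -23.6] [11.6 24.4] 29.2 x -12.3 4.6 y -32.5 -10.2
side [297. 253.] rect c [ 14.5 -98. ] [22.  51.6] 87.7 x -11.4 40.3 y -108.9 -86.6
side [288. 275.] rect c [ 15.3 -24.8] [38.5 57.2] 89.8 x -13.3 43.9 y -44.0 -5.5
side [280. 299.] rect c [14.9 53.9] [57.6 35.1] 0.2 x -14.0 43.7 y 36.2 71.4
```

View pics/wrist_k.png

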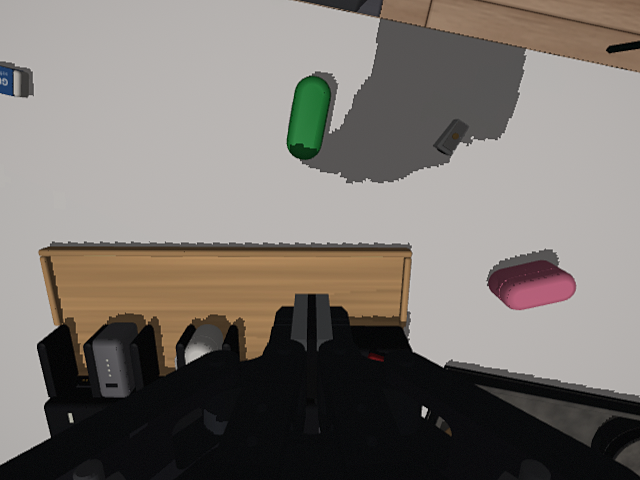

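The case (205,345) sits in slot 3 with its near end level with the docked case (about -13.3 against -14.0 mm in the side view). It is home and the robot is clear of everything.

```bash
python3 -c "
from workcell import arm
print(arm.hand_in())"
```

```text
the job is handed in; nothing more can be done
None
```

I pushed the white earbud case along the lane and straight into slot 3 until it stopped against the back wall, then backed the arm clear and handed the job in at about 10.7 s; the hand-in gave no verdict.

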